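# Snap the test gauge onto the irrigation nipple and hold it

## Task

On the potting bench, slide the black drip tray along the bench by its tab, without lifting it, until its plain end meets the front of the irrigation manifold, centred and square to it, ready to catch drips. Then pick up the push-on pressure gauge, press its socket squarely down over the tilted brass nipple until it snaps on and the sprung pin inside is pushed fully home, and finish while still gripping the gauge and holding it pressed down there. Leave the potted seedling, the wooden dibber and the white jar alone.

Things in the scene. Friction and masses are not known exactly. Their poses are not given: they have to be found in the camera images.
- tray_tab (a point): Drip tray: loose black plastic, 130 x 100 mm, 14 mm high, 4 mm walls and floor, 0.3 kg, flat on the bench. An upright tab stands in it near one short end: 30 mm long (x), 12 mm thick (y), top 50 mm above the bench. This point lies in the tab, 38 mm above the bench, 44 mm from the tray's centre. x runs along the tray from the tab to the plain short end, z up.
- tray_end (a point): Middle of the lower edge of the drip tray's plain short end, the one that must meet the manifold: 109 mm along tray x from the tab's point, at bench height. Axes as the tray's.
- manifold_front (a point): Irrigation manifold: grey valve body fixed to the bench, 80 mm deep, 100 mm wide, 66 mm high; two cheeks on it, up to 116 mm, carry a steel swivel elbow; black pipe unions stick out 30 mm at its sides. This point: middle of the lower edge of its upright front face, at bench height. x points into the manifold, square to the face, y to its left, z up.
- nipple_tip (a point): Free end of the sprung 8 mm steel pin that stands 10 mm out of the nipple's end. Nipple: brass stem 16 mm across, 31 mm long outside its elbow, end chamfered to 10 mm, two sprung catch balls at its sides 25 mm below this point (22 mm across). z points out along the axis, leaning 0.25-0.55 rad from upright to the manifold's -x (front). Pivot 67 mm below, too stiff to turn by pushing.
- pin (a joint): How far the sprung pin is pushed into the nipple, in m: 0 out, 0.008 on its solid stop; 3 N to start it, 7.8 N at the stop. Before that, pushing the gauge's mouth lip past the catch balls takes 8 to 15 N, while the socket floor is some 9 to 4 mm above the pin's end; then it snaps on and the force drops. Let go, the gauge backs off and the pin returns to below 0.005.
- gauge_grip (a point): Push-on pressure gauge, loose, 0.2 kg, standing on its mouth: round steel collar 34 mm across, 31 mm high, then a black 24 x 24 mm square grip from 30 to 90 mm up. A 40 mm dial, face up, sits on its +x side on a thin stem, 30 to 70 mm from the axis, 50 to 63 mm up, so grip the y faces. This point: on the axis, 60 mm above the mouth. z points up from the mouth.
- gauge_socket (a point): Floor of the gauge's socket, on its axis, 30 mm above the mouth: what the pin's end meets. The socket is a round bore 19 mm in diameter, 30 mm deep, open at the mouth, with a 24 mm wide groove from 4 to 19 mm above the mouth for the catch balls. Axes as the gauge's.
- jar_c (a point): Bystander: closed white plastic jar, 60 mm in diameter, 130 mm high, standing; this point is at its foot's centre.
- pot_c (a point): Bystander: terracotta pot with a seedling, 88 mm in diameter at the rim, 75 mm high (leaves to 120 mm), standing; this point is at its foot's centre.
- dibber_c (a point): Bystander: wooden dibber, 165 mm long, 28 mm thick, lying along its x on the bench; this point is about its middle at bench height.
Mind the look-alikes: they are no part of the job. What is shaped like the part that bears tray_tab but blue, green or red is not meant.

How it is judged (in metres and radians):
On the way, in this order (a step that is already met when the one before it is completed fails the run):
1. the drip tray lies against the manifold's front, centred and square (x of tray_end in the frame of manifold_front above -0.012 m and y of tray_end in the frame of manifold_front between -0.018 and 0.018 m and angle between the x axis of tray_end and the x axis of manifold_front, either way round below 0.15 rad and height (world z) of tray_end below 0.006 m), for 0.2 s.
2. the gauge's socket is squarely on the nipple, past its catch, the pin pushed in (all of step 1 and value of joint pin above 0.006 m and distance between gauge_socket and nipple_tip below 0.004 m and angle between the z axis of gauge_socket and the z axis of nipple_tip, either way round below 0.12 rad), for 0.2 s.
At the end, for the whole second after the job is handed in: Tray flat, its plain end within 12 mm of the manifold front, 18 mm of its middle, 0.15 rad of square; gripped gauge (over 2 N) with socket floor within 4 mm of the pin end, axes within 0.12 rad, pin held in more than 6 mm with over 2 N; bystanders moved under 30 mm (all of step 2 and contact force between gauge and pin above 2 N and contact force between the fingers and gauge above 2 N); the arm keeps its last pose, push and grip.
It fails at once if the drip tray is lifted off the bench (more than 15 mm) (height (world z) of tray_end above 0.015 m or height (world z) of tray_tab above 0.053 m).
It fails at once if a bystander is moved by more than 30 mm (distance of any of pot_c, dibber_c, jar_c from where it was at the start of the episode above 0.03 m).
It fails at once if a bystander is tipped (angle between any of pot_c, dibber_c, jar_c's own z axis and vertical above 0.4 rad).
It also fails if it takes over 61 s, if anything falls off the work surface, if the arm or the gripper's body presses on something with over 40 N, if the wrist force passes 120 N, or if a joint passes its speed limit or range.

## Robot

A 6-joint arm with a two-finger parallel gripper is mounted at the origin on the work surface. World frame = base frame: x ahead of the robot, y to its left, z up, the work surface at z = 0. Lengths are in mm, angles in rad, forces in N, time in s.
With the tool pointing down it reaches from about 275 to 750 mm from the base axis. Payload 10.2 kg.
Tool frame: the origin (TCP) lies between the finger pads; the fingertips stand 17 mm ahead of it and the grasp point (between the pads) lies 2 mm behind it (tips_ahead is the distance from the TCP to the fingertips, in mm); z points along the fingers, y is the line along which they close (so a half turn about z gives the same grasp; the last joint's range is limited). The gripper opens to 85 mm and grips with 20 to 120 N. Pads are 22 mm wide; open, the fingers measure 114 mm over their backs; the gripper's body (76 mm by 85 mm) begins 54 mm behind the grasp point. The pads swing forward as they close: fully open they stand 13 mm farther back than shut.
Start: joints at [-1.461, 0.313, 1.498, -0, 1.331, -0.223], TCP at [171.5, -496.205, 248.294] pointing down, gripper open.
Joint ranges: [-2.94, 2.94], [-0.97, 2.17], [0.19, 2.56], [-1.23, 4.37], [0.02, 3.11], [-2.88, 2.88]. Speed limits (rad/s): [2.39, 2.39, 3.01, 3.14, 3.14, 3.14].

## Interface

Orientations are given as a unit quaternion [w, x, y, z].
In Python, from rig import sense, capture, finish_job, boxes_of, tips_ahead gives the robot as it stands.
- The arm moves only by the tool drive_tool, never from a script. Its argument "commands" is text: rows parted by semicolons, each of 7 numbers parted by spaces: the shift along the world's x, y, z in units of 0.1 m (1.0 is 0.1 m), then the turn, a rotation vector about the world's x, y, z in units of pi/4 rad (1.0 is pi/4 rad), then the opening in per cent of the stroke, from 0 (shut) to 100 (fully open). A call has 1 to 20 rows; each row shifts and turns the commanded pose from where the row before left it; what a row does not reach is not made up. A row lasts 1/12 s, in which the tool goes at most 41.7 mm and 7.16 degrees, less where a joint would pass 70% of its speed; a pose out of reach is approached as far as the arm can. A call with a number of a shift or a turn outside -1 to 1 is refused whole. A call with a gripper value outside its range is refused whole. The fingers move at their own pace and stop on an object; "force" is the grip in N (left out, the last holds). Time passes only in rows, so rows that do not move let the fingers close. It gives the time, the measured TCP pose, the force, the opening and the grip force at its end, in the units of the state.
- sense(): the state, without advancing time (a new reading comes with each control period).
- capture(name): name is "scene" or "top"; returns a dict with "pixels" (480x640x3 uint8, blue, green, red), "fov_y" (degrees; the focal length in pixels is half the picture's height over the tangent of half this angle, whatever the lens; pixels are square), "cx", "cy" (the principal point, pixels), "k1" (the pictures are not rectified: a ray, as slopes to the right and down, at radius r is drawn at 1 + k1 r^2 times it, then the intrinsics apply), "position" and "attitude" of the camera in the world. Camera axes: x right, y down, z forward; pixel columns grow to the right and rows downward; lengths in mm; the calibration is good to about 2 mm. A picture is of the moment at which its call begins. There is no depth.
- finish_job(): hands the job in; it is judged then, once.
Trained networks look in a picture, given as the dict that the camera call returned (one of the last four; its "shot" number tells which), for a name from the list of things; names that differ only in an ending like _2 or _b are one class to them, and where a whole thing is asked for, a point or a joint stands for the part that bears it (a point fixed in the world has none). Each returns a list of dicts, best first, with "confidence" (0 to 1); they miss things now and then, are a little off and sometimes report something else, mostly with a low value. They report only what shows in the picture. A call takes as long as a camera call. They do not tell look-alikes from the thing itself.
- boxes_of(picture, name): "position" ([column, row] in pixels, amid what is visible of it).
The state is a dict: "time_s": time; "joints": joint angles; "dq": joint speeds; "tau": joint torques, N m; "eef_pos": TCP position; "ee_rot": TCP orientation; "force": force on the tool from outside, world axes, zero at the start; "wrist_torque": the same for the moment, N m; "grip_width": opening from 0.0 (shut) to 1.0 (fully open); "grip_force": force on a finger pad.
Only numpy, scipy, OpenCV 4.12 (cv2) and the standard library are available. Lean on these libraries where they do the work, as an engineer would, in place of code of your own. Each camera call takes 0.05 s, during which the arm holds its last target. There are 200 camera calls.

## Working session

There is one attempt and no reset: what is moved stays moved. The work goes in short steps, Python scripts to look and compute and a tool call to move; the robot and the scene stay as the last step left them, time stands still between calls to the robot, and variables do not carry over. Pictures are saved under pics/ and viewed, at most 12 in all, crops included, and the job is handed in when it is done.

Besides the shell and the picture viewer there is one more tool, called after "Emit:" in YAML: its name, and indented under it one key for each argument. drive_tool: Moves the arm, as the interface text tells. Shifts and turns lie within -1 to 1; 1 stands for 0.1 m of shift or pi/4 rad of turn. Its arguments: {"type":"object","properties":{"commands":{"type":"string"},"force":{"type":"number"}},"required":["commands"]}

```bash
ls; mkdir -p pics
cat > h.py <<'E'
import numpy as np, cv2
from scipy.spatial.transform import Rotation as R
def cam(p):
    f=240/np.tan(np.radians(p['fov_y'])/2)
    q=np.array(p['attitude'],float); M=R.from_quat(q[[1,2,3,0]]).as_matrix() if q.size==4 else q
    return f,M,np.array(p['position'],float)
def proj(p,X):
    f,M,c=cam(p); v=(np.atleast_2d(X)-c)@M; s=v[:,:2]/v[:,2:]
    r2=(s**2).sum(1,keepdims=True); return s*(1+p['k1']*r2)*f+[p['cx'],p['cy']]
def ray(p,uv):
    f,M,c=cam(p); d=(np.array(uv,float)-[p['cx'],p['cy']])/f; s=d.copy()
    for _ in range(20): s=d/(1+p['k1']*(s@s))
    return c,M@np.r_[s,1]
def onz(p,uv,z):
    c,d=ray(p,uv); return c+d*(z-c[2])/d[2]
def tri(ps,uvs):
    A=np.zeros((3,3));b=np.zeros(3)
    for p,uv in zip(ps,uvs):
        c,d=ray(p,uv); d=d/np.linalg.norm(d); P=np.eye(3)-np.outer(d,d); A+=P;b+=P@c
    return np.linalg.solve(A,b)
E
python3 - <<'E'
from rig import *
from h import *
import pickle
s=sense(); print(s)
ps={}
for n in ['scene','top']:
    p=capture(n); ps[n]=p; cv2.imwrite(f'pics/{n}0.png',p['pixels'])
    print({k:v for k,v in p.items() if k!='pixels'})
    for t in ['tray_tab','tray_end','manifold_front','nipple_tip','gauge_grip','gauge_socket','jar_c','pot_c','dibber_c']:
        print(n,t,[(np.round(b['position']).tolist(),round(b['confidence'],2)) for b in boxes_of(p,t)][:4])
pickle.dump(ps,open('p0.pkl','wb'))
E
```

```text
pics
{'time_s': 0.0, 'joints': array([-1.46141277e+00,  3.13470865e-01,  1.49842458e+00,  3.67130125e-06,
        1.33099712e+00, -2.23344059e-01]), 'dq': array([ 0.00037449,  0.00054445,  0.00100846,  0.00116005, -0.00133406,
        0.00022758]), 'tau': array([ 3.14446675e-05, -4.12265611e+01, -2.59740686e+01, -1.85503100e-04,
        4.10333494e-03, -2.87131577e-06]), 'eef_pos': array([ 171.46811193, -495.96682352,  247.72908931]), 'ee_rot': array([-6.48801413e-04,  9.86193294e-01,  1.65596997e-01,  3.87946685e-05]), 'force': array([ 0.04016694,  0.61653021, -0.10006573]), 'wrist_torque': array([ 0.05028286,  0.01373547, -0.06546549]), 'grip_force': 0.0, 'grip_width': 0.9947523999109263}
{'fov_y': 49.08087928102252, 'cx': 327.50815666143376, 'cy': 234.4045149112617, 'k1': -0.08595197779803773, 'position': array([1171.27405874, -289.29523832,  910.18107828]), 'attitude': array([-0.29911145,  0.76581993,  0.5278607 , -0.21310858]), 'shot': 1}
scene tray_tab [([321.0, 228.0], 0.98), ([223.0, 235.0], 0.88), ([177.0, 343.0], 0.75), ([267.0, 307.0], 0.68)]
scene tray_end [([226.0, 232.0
[... 402 characters left out ...]
cx': 319.86733473006365, 'cy': 223.2935729807541, 'k1': 0.04195643051446253, 'position': array([ 330.25955297,  -22.66270961, 1540.83071248]), 'attitude': array([-0.04514594,  0.70684709, -0.70483505,  0.03919934]), 'shot': 2}
top tray_tab [([381.0, 220.0], 0.96), ([313.0, 283.0], 0.76), ([450.0, 216.0], 0.67), ([402.0, 294.0], 0.59)]
top tray_end [([404.0, 294.0], 0.93), ([313.0, 280.0], 0.71), ([451.0, 212.0], 0.67), ([382.0, 222.0], 0.66)]
top manifold_front [([315.0, 165.0], 0.57), ([183.0, 153.0], 0.29)]
top nipple_tip []
top gauge_grip [([220.0, 248.0], 0.82)]
top gauge_socket [([223.0, 239.0], 0.86)]
top jar_c [([185.0, 153.0], 0.63)]
top pot_c []
top dibber_c [([468.0, 297.0], 0.86)]
```

View pics/scene0.png

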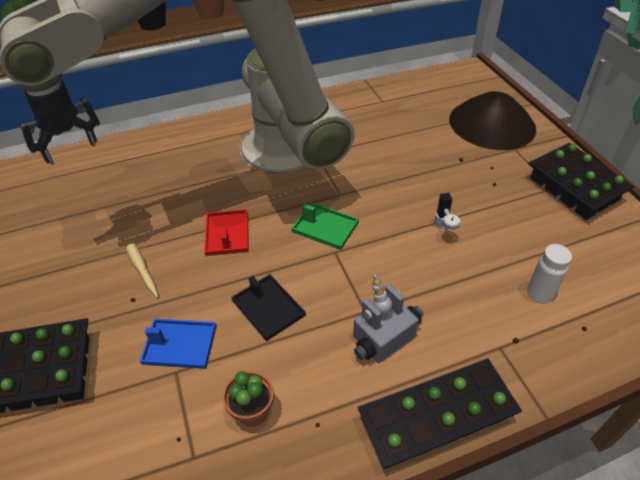

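View pics/top0.png

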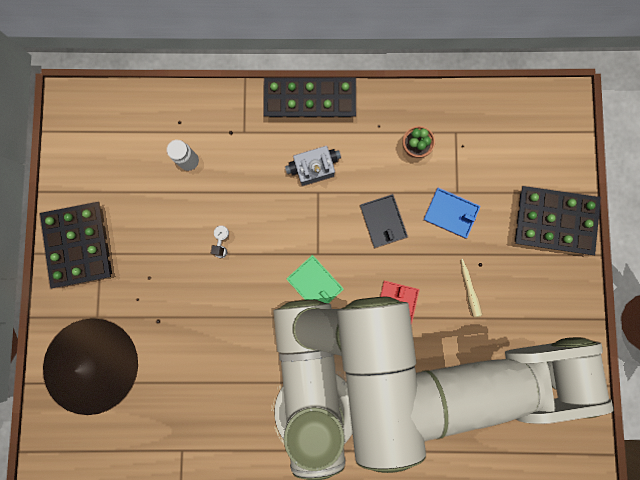

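The scene view shows the black tray at (268,307), the manifold at (387,325) with its nipple at (377,285), the gauge at (447,212), the pot at (249,398), the jar at (548,275) and the dibber at (142,272). The top view shows the tray at (384,221) with its tab at (389,234), the manifold at (315,166) and the gauge at (219,244). I'll zoom in next.

Run:
```python
from h import *
import pickle
ps=pickle.load(open('p0.pkl','rb'))
def crop(n,x,y,w,h,k):
    c=cv2.resize(ps[n]['pixels'][y:y+h,x:x+w],None,fx=k,fy=k,interpolation=cv2.INTER_CUBIC)
    for i in range(0,w,10): cv2.line(c,(i*k,0),(i*k,4 if i%50 else 12),(0,255,255),1)
    for i in range(0,h,10): cv2.line(c,(0,i*k),(4 if i%50 else 12,i*k),(0,255,255),1)
    return c
a=crop('top',280,140,80,60,5)      # manifold
b=crop('scene',345,265,80,60*1+40,5)[:500]
c=crop('top',350,190,60,60,5)
d=crop('top',200,215,50,50,6)
e=crop('scene',425,185,50,60,6)
I=np.zeros((600,800,3),np.uint8)
I[:300,:400]=a; I[:300,400:700]=c; I[300:600,0:300]=d
I[300:600,300:600]=e[:300]
cv2.imwrite('pics/c1.png',I)
J=np.zeros((500,800,3),np.uint8); J[:,:400]=b
f=crop('scene',225,265,80,100,5); J[:,400:]=f
cv2.imwrite('pics/c2.png',J)
```

```text
(no output)
```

View pics/c1.png

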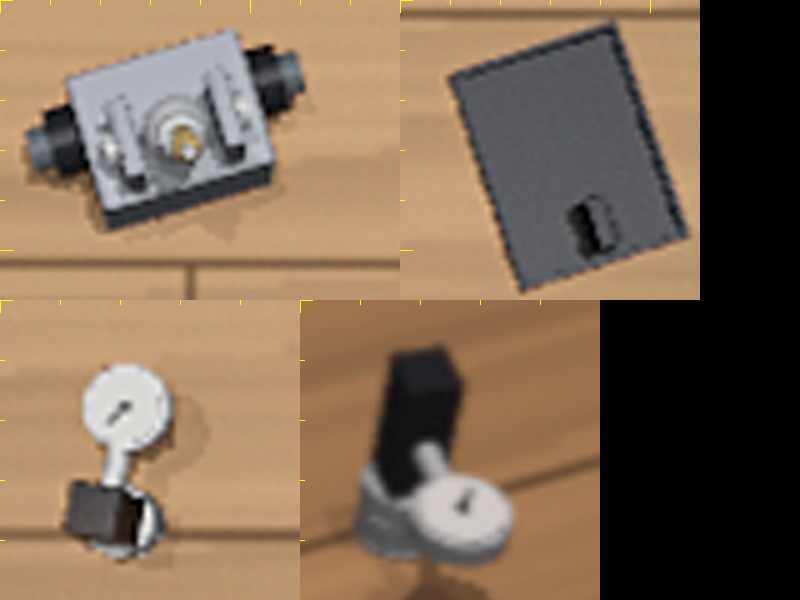

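View pics/c2.png

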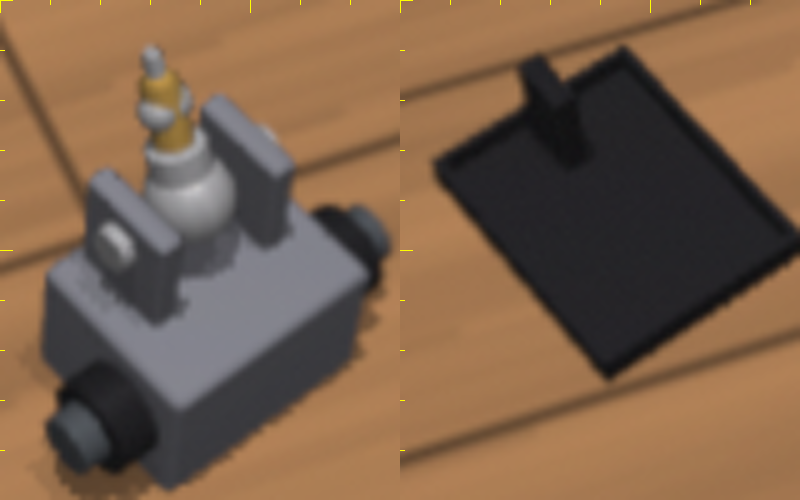

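Run:
```python
from h import *
import pickle
from scipy.optimize import least_squares
ps=pickle.load(open('p0.pkl','rb')); T,S=ps['top'],ps['scene']
O=lambda o,k,l:[np.array(o)+np.array(a)/k for a in l]
def fit(pts,x0):
    # pts: (cam, uv, local xyz)
    def pr(x):
        Rz=R.from_euler('z',x[2]).as_matrix()
        return [(proj(p,np.r_[x[:2],0]+Rz@np.array(l))[0]-uv) for p,uv,l in pts]
    r=least_squares(lambda x:np.ravel(pr(x)),x0,loss='soft_l1'); print(np.round(r.x,3)); print(np.round(pr(r.x),1).tolist()); return r.x
t=O((280,140),5,[(68,77),(238,32),(272,162),(107,209)]); s=O((345,265),5,[(45,275),(180,408),(370,275),(170,490),(350,355)])
L=[(80,50,66),(80,-50,66),(0,-50,66),(0,50,66)]; LS=[(0,-50,66),(80,-50,66),(80,50,66),(80,-50,0),(80,50,0)]
print('manifold'); m=fit([(T,u,l) for u,l in zip(t,L)]+[(S,u,l) for u,l in zip(s,LS)],[500,0,.28])
t=O((350,190),5,[(48,75),(213,22),(290,237),(122,292)]); s=O((225,265),5,[(35,160),(225,48),(400,235),(210,365)])
L=[(65,50,14),(65,-50,14),(-65,-50,14),(-65,50,14)]; LS=[L[2],L[3],L[0],L[1]]
print('tray centre'); tr=fit([(T,u,l) for u,l in zip(t,L)]+[(S,u,l) for u,l in zip(s,LS)],[450,-170,.28])
tip=tri([T,S],O((280,140),5,[(190,153)])+O((345,265),5,[(150,50)]))
a=R.from_euler('z',m[2]).as_matrix()
print('tip',tip,'in manifold',a.T@(tip-np.r_[m[:2],0]))
for n,v in [('top of grip',[(90,513),(125,65)]),('dial',[(127,407),(165,210)])]:
    print(n,tri([T,S],O((200,215),6,v[:1])+O((425,185),6,v[1:])))
for n,u,v in [('jar',(180,150),(550,275)),('pot',(419,141),(249,390)),('dib',(470,288),(142,272))]: print(n,tri([T,S],[u,v]),onz(T,u,60))
```

```text
manifold
[ 6.36639e+02 -4.70000e+00  3.09000e-01]
[[-1.3, -0.4], [-1.0, -2.1], [1.0, -1.1], [-0.6, 0.3], [-1.5, -1.9], [-0.4, -0.2], [0.3, -2.2], [-0.7, 1.2], [0.3, 0.3]]
tray centre
[ 5.23257e+02 -1.89066e+02  3.22000e-01]
[[-0.4, -1.1], [0.0, -1.5], [-0.2, -1.2], [-0.3, -1.1], [-1.1, -0.6], [-0.4, -1.6], [0.7, -1.0], [-1.3, -0.6]]
tip [634.44210045  -4.32135424 155.9892017 ] in manifold [ -1.97784972   1.02900333 155.9892017 ]
top of grip [311.39576003 321.04581768 -34.81308308]
dial [364.04332895 314.40517641 -73.07193452]
jar [706.71438159 372.66861423  69.45406155] [712.42446421 380.19918996  60.        ]
pot [ 733.6763149  -279.40677985   81.04554223] [ 739.11284008 -284.97470391   60.        ]
dib [ 333.66970159 -428.87279607    5.59815828] [ 333.59329905 -414.07366517   60.        ]
```

Run:
```python
from h import *
import pickle
from scipy.optimize import least_squares
ps=pickle.load(open('p0.pkl','rb')); T,S=ps['top'],ps['scene']
O=lambda o,k,a:np.array(o)+np.array(a)/k
m=np.array([636.64,-4.7,0]);a=R.from_euler('z',.309).as_matrix()
tt=lambda n,t,s:O((280,140),5,t)
for n,t,s in [('tip',(190,153),(150,50)),('boltR',(240,108),(115,247)),('boltL',(107,148),(268,133)),('ball',(178,128),(192,192))]:
    X=tri([T,S],[O((280,140),5,t),O((345,265),5,s)]); print(n,X.round(1),(a.T@(X-m)).round(1))
# tilt fit: pivot on manifold y=0 plane
for lean in (.25,.35,.45,.55):
  for n,d in (('tip',0),('brass end',10),('balls',25),('base',41),('pivot',67)):
    ax=a@[-np.sin(lean),0,np.cos(lean)]; X=np.array([634.4,-4.3,156])-d*ax
    print(lean,n,((proj(T,X)[0]-[280,140])*5).round(),((proj(S,X)[0]-[345,265])*5).round())
for n,t,s in [('grip top',(90,213),(125,65)),('dial',(127,107),(165,210))]:
    print(n,tri([T,S],[O((200,215),6,t),O((425,185),6,s)]))
```

```text
tip [634.4  -4.3 156. ] [ -2.   1. 156.]
boltR [672.4 -31.1  95.2] [ 26.1 -36.1  95.2]
boltL [649.2  41.4 101.7] [ 26.   40.1 101.7]
ball [661.3   3.7  98. ] [26.   0.5 98. ]
0.25 tip [188. 152.] [147.  50.]
0.25 brass end [187. 152.] [150.  71.]
0.25 balls [185. 151.] [154. 101.]
0.25 base [183. 150.] [159. 133.]
0.25 pivot [180. 149.] [166. 183.]
0.35 tip [188. 152.] [147.  50.]
0.35 brass end [186. 150.] [152.  72.]
0.35 balls [184. 147.] [159. 104.]
0.35 base [181. 143.] [166. 137.]
0.35 pivot [177. 138.] [178. 191.]
0.45 tip [188. 152.] [147.  50.]
0.45 brass end [186. 148.] [153.  73.]
0.45 balls [182. 142.] [163. 106.]
0.45 base [179. 136.] [173. 141.]
0.45 pivot [173. 126.] [189. 197.]
0.55 tip [188. 152.] [147.  50.]
0.55 brass end [185. 146.] [155.  73.]
0.55 balls [181. 138.] [167. 108.]
0.55 base [177. 129.] [180. 144.]
0.55 pivot [170. 114.] [200. 202.]
grip top [430.90347017 271.02693374  86.0322433 ]
dial [482.0921975  262.55920759  57.89097516]
```

Emit:
drive_tool:
  commands: "0.24 0.225 0 0 0 0 100;0.24 0.225 0 0 0 0 100;0.24 0.225 0 0 0 0 100;0.24 0.225 0 0 0 0 100;0.24 0.225 0 0 0 0 100;0.24 0.225 0 0 0 0 100;0.24 0.225 0 0 0 0 100;0.24 0.225 0 0 0 0 100;0.24 0.225 0 0 0 0 100;0.24 0.225 0 0 0 0 100;0.24 0.225 0 0 0 0 100;0.24 0.225 0 0 0 0 100;0.24 0.225 0 0 0 0 100;0 0 -0.3 0 0 0 50;0 0 -0.3 0 0 0 50;0 0 -0.3 0 0 0 50;0 0 -0.3 0 0 0 50;0 0 0 0 0 0 50;0 0 0 0 0 0 50;0 0 0 0 0 0 50"
  force: 40

```text
time_s: 2.67
eef_pos: [484.3, -204.3, 130.1]
ee_rot: [0.001, 0.986, 0.166, 0.001]
force: [0.9, -0.1, 0.4]
grip_width: 0.499
grip_force: 0.0
```

Run:
```python
from rig import *
from h import *
import pickle
s=sense(); print(s['eef_pos'],R.from_quat(np.array(s['ee_rot'])[[1,2,3,0]]).as_matrix().round(3).tolist(),s['grip_width'],s['force'],tips_ahead() if callable(tips_ahead) else tips_ahead)
ps={n:capture(n) for n in ('scene','top')}; pickle.dump(ps,open('p1.pkl','wb'))
M=R.from_quat(np.array(s['ee_rot'])[[1,2,3,0]]).as_matrix(); I=np.zeros((500,800,3),np.uint8)
for n,x,y,ox in (('scene',225,245,0),('top',345,185,400)):
    p=ps[n]; im=cv2.resize(p['pixels'][y:y+100,x:x+80],None,fx=5,fy=5,interpolation=cv2.INTER_CUBIC)
    for P,c in ((s['eef_pos']+M[:,2]*15,(0,0,255)),(s['eef_pos'],(0,255,0)),(np.array([481.6,-203,50.]),(255,255,0))):
        cv2.circle(im,tuple(int(v) for v in (proj(p,P)[0]-[x,y])*5),4,c,1)
    I[:,ox:ox+400]=im
cv2.imwrite('pics/c3.png',I)
```

```text
[ 484.25477968 -204.28523666  130.11767255] [[0.945, 0.327, 0.002], [0.327, -0.945, -0.002], [0.002, 0.002, -1.0]] 0.49945110108991436 [ 0.92310833 -0.14638971  0.38529468] 17.0
```

View pics/c3.png

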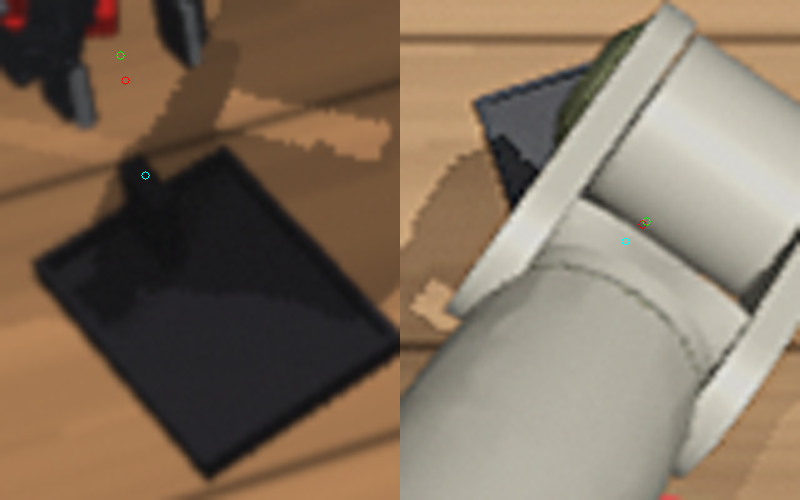

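The scene view shows the tray tab top at about crop (148,182) and the open fingers straddling it from above at (88,122) and (198,62). That matches the projection to within about 3 mm, so I'll descend and grip.

Emit:
drive_tool:
  commands: "-0.02 0.01 -0.23 0 0 0 50;0 0 -0.23 0 0 0 50;0 0 -0.23 0 0 0 50;0 0 -0.23 0 0 0 50;0 0 0 0 0 0 50;0 0 0 0 0 0 50;0 0 0 0 0 0 10;0 0 0 0 0 0 5;0 0 0 0 0 0 5;0 0 0 0 0 0 5;0 0 0 0 0 0 5;0 0 0 0 0 0 5"
  force: 40

```text
time_s: 3.77
eef_pos: [482.4, -203.4, 38.1]
ee_rot: [0.001, 0.986, 0.166, 0.001]
force: [-0.8, -0.4, 8.6]
grip_width: 0.134
grip_force: 40.6
```

Emit:
drive_tool:
  commands: "0.024 0.1 0 0 0 0 5;0.024 0.1 0 0 0 0 5;0.024 0.1 0 0 0 0 5;0.024 0.1 0 0 0 0 5;0.024 0.1 0 0 0 0 5;0.024 0.1 0 0 0 0 5;0.024 0.1 0 0 0 0 5;0.024 0.1 0 0 0 0 5;0.024 0.1 0 0 0 0 5;0.024 0.1 0 0 0 0 5;0.024 0.1 0 0 0 0 5;0.024 0.1 0 0 0 0 5;0.024 0.1 0 0 0 0 5;0.024 0.1 0 0 0 0 5;0.024 0.1 0 0 0 0 5;0.024 0.1 0 0 0 0 5;0 0 0 0 0 0 5;0 0 0 0 0 0 5"

```text
time_s: 5.27
eef_pos: [521.3, -41.9, 38.0]
ee_rot: [0.0, 0.986, 0.166, 0.002]
force: [1.9, 5.5, 7.5]
grip_width: 0.134
grip_force: 40.5
```

Run:
```python
from rig import *
from h import *
import pickle
ps={n:capture(n) for n in ('scene','top')}; pickle.dump(ps,open('p2.pkl','wb'))
I=np.zeros((600,800,3),np.uint8)
for n,x,y,ox in (('scene',315,255,0),('top',275,135,400)):
    p=ps[n]; im=cv2.resize(p['pixels'][y:y+100,x:x+80],None,fx=5,fy=5,interpolation=cv2.INTER_CUBIC)
    I[:500,ox:ox+400]=im
cv2.imwrite('pics/c4.png',I)
```

```text
(no output)
```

View pics/c4.png

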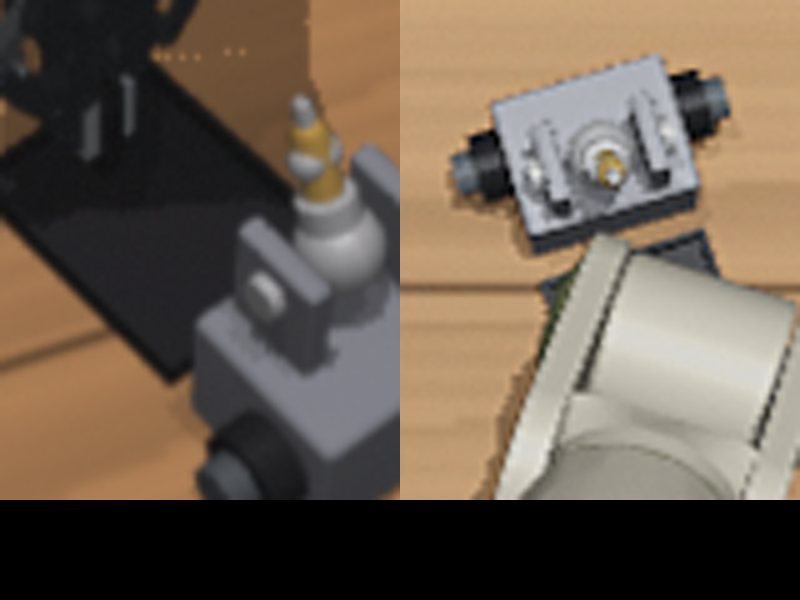

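The tray's front edge sits parallel to the manifold front and about 14 mm short, centred to within about 3 mm. I'll advance it.

Emit:
drive_tool:
  commands: "0.02 0.01 0 0 0 -0.025 5;0.02 0.01 0 0 0 0 5;0.02 0.01 0 0 0 0 5;0.02 0.006 0 0 0 0 5;0.02 0.006 0 0 0 0 5;0.02 0.006 0 0 0 0 5;0 0 0 0 0 0 5;0 0 0 0 0 0 5"

```text
time_s: 6.03
eef_pos: [531.8, -38.3, 38.1]
ee_rot: [0.001, 0.988, 0.156, -0.0]
force: [-8.9, -2.8, 13.3]
grip_width: 0.133
grip_force: 41.4
```

Emit:
drive_tool:
  commands: "0.015 0.005 0 0 0 0 5;0.015 0.005 0 0 0 0 5;0 0 0 0 0 0 5;0 0 0 0 0 0 5"

```text
time_s: 6.37
eef_pos: [533.9, -37.6, 38.1]
ee_rot: [0.0, 0.988, 0.156, -0.001]
force: [-15.7, -5.0, 17.6]
grip_width: 0.132
grip_force: 42.0
```

Run:
```python
from rig import *
from h import *
import pickle
p=capture('scene')
x,y=330,270
cv2.imwrite('pics/c5.png',cv2.resize(p['pixels'][y:y+90,x:x+100],None,fx=6,fy=6,interpolation=cv2.INTER_CUBIC))
```

```text
(no output)
```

View pics/c5.png

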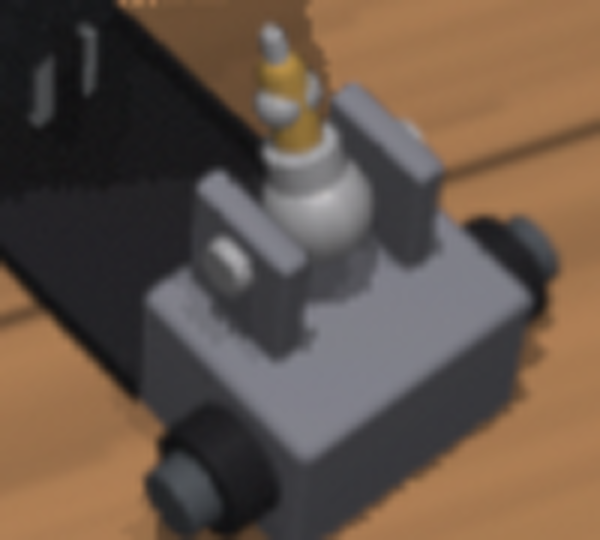

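The front right corner of the tray now disappears under the manifold's front edge at crop (140,390). Contact force is building at about 16 N, so the tray is against the face. I'll release, rise and go to the gauge.

Emit:
drive_tool:
  commands: "-0.01 0 0 0 0 0 5;0 0 0 0 0 0 40;0 0 0 0 0 0 60;0 0 0 0 0 0 60;0 0 0 0 0 0 60;0 0 0.15 0 0 0 60;0 0 0.35 0 0 0 60;0 0 0.4 0 0 0 60;0 0 0.4 0 0 0 60;0 0 0.4 0 0 0 60;-0.103 0.309 0.3 0 0 -0.061 60;-0.103 0.309 0 0 0 -0.061 60;-0.103 0.309 0 0 0 -0.061 60;-0.103 0.309 0 0 0 -0.061 60;-0.103 0.309 0 0 0 -0.061 60;-0.103 0.309 0 0 0 -0.061 60;-0.103 0.309 0 0 0 -0.061 60;-0.103 0.309 0 0 0 -0.061 60;-0.103 0.309 0 0 0 -0.061 60;-0.103 0.309 0 0 0 -0.061 60"

```text
time_s: 8.08
eef_pos: [430.7, 271.8, 234.6]
ee_rot: [-0.0, 0.996, -0.084, 0.0]
force: [0.1, 0.2, 0.5]
grip_width: 0.598
grip_force: 0.0
```

Run:
```python
from rig import *
from h import *
import pickle
ps=pickle.load(open('p0.pkl','rb')); T,S=ps['top'],ps['scene']
O=lambda o,k,a:np.array(o)+np.array(a)/k
for n,t,s,z in [('grip top',(90,213),(125,65),90),('dial',(127,107),(165,210),63)]:
    print(n,onz(T,O((200,215),6,t),z),onz(S,O((425,185),6,s),z))
s=sense(); print(s['eef_pos'],s['ee_rot'],s['force'])
p=capture('scene'); q=capture('top')
# tray check in top view
pickle.dump({'scene':p,'top':q},open('p3.pkl','wb'))
tr=q['pixels'][135:235,275:355]; cv2.imwrite('pics/c6.png',np.hstack([cv2.resize(tr,None,fx=5,fy=5,interpolation=cv2.INTER_CUBIC),cv2.resize(p['pixels'][155:255,400:480],None,fx=5,fy=5,interpolation=cv2.INTER_CUBIC)]))
```

```text
grip top [430.38408696 269.7244628   90.        ] [434.60335425 268.8837018   90.        ]
dial [480.58945029 259.63974496  63.        ] [486.79356765 261.38838336  63.        ]
[430.69169855 271.7895613  234.57284591] [-3.18792794e-05  9.96466673e-01 -8.39890947e-02  2.33714785e-05] [0.13384598 0.24631562 0.45112559]
```

View pics/c6.png

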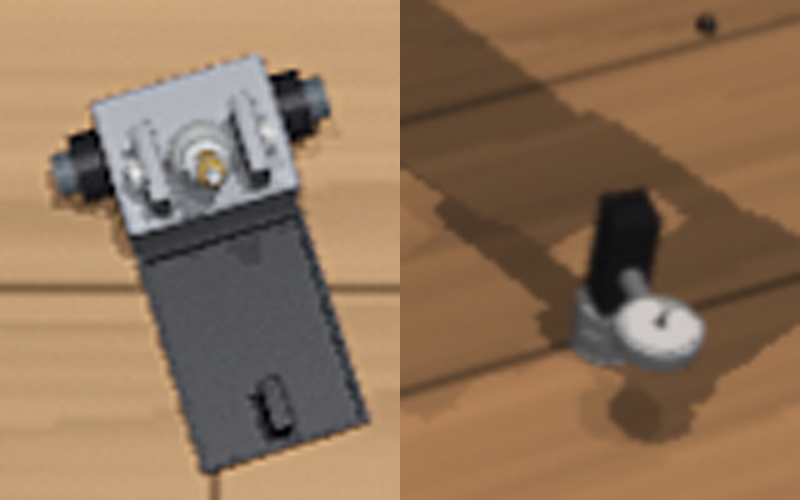

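The tray lies square and centred against the manifold. Now I'll descend on the gauge.

Emit:
drive_tool:
  commands: "0.018 -0.025 -0.28 0 0 0 60;0 0 -0.28 0 0 0 60;0 0 -0.28 0 0 0 60;0 0 -0.28 0 0 0 60;0 0 -0.28 0 0 0 60;0 0 -0.28 0 0 0 60;0 0 0 0 0 0 60;0 0 0 0 0 0 60;0 0 0 0 0 0 30;0 0 0 0 0 0 15;0 0 0 0 0 0 15;0 0 0 0 0 0 15;0 0 0 0 0 0 15;0 0 0 0 0 0 15"
  force: 70

```text
time_s: 9.35
eef_pos: [434.3, 268.0, 68.4]
ee_rot: [-0.001, 0.997, -0.083, 0.002]
force: [-1.2, -0.8, 6.8]
grip_width: 0.275
grip_force: 68.2
```

Emit:
drive_tool:
  commands: "0 0 0.35 0 0 0 15;0 0 0.35 0 0 0 15;0 0 0.35 0 0 0 15;0.153 -0.287 0.087 0 0 0.101 15;0.153 -0.287 0.087 0 0 0.101 15;0.153 -0.287 0.087 0 0 0.101 15;0.153 -0.287 0.087 0 0 0.101 15;0.153 -0.287 0.087 0 0 0.101 15;0.153 -0.287 0.087 0 0 0.101 15;0.153 -0.287 0.087 0 0 0 15;0.153 -0.287 0.087 0 0 0 15;0.153 -0.287 0.087 0 0 0 15;0.153 -0.287 0.087 0 0 0 15;0 0 0 0.034 -0.108 0 15;0 0 0 0.034 -0.108 0 15;0 0 0 0.034 -0.108 0 15;0 0 0 0.034 -0.108 0 15;0 0 0 0.034 -0.108 0 15;0 0 0 0 0 0 15;0 0 0 0 0 0 15"

```text
time_s: 11.02
eef_pos: [585.7, -19.5, 259.1]
ee_rot: [-0.033, 0.964, 0.15, 0.217]
force: [0.5, -1.0, -2.9]
grip_width: 0.274
grip_force: 70.0
```

```bash
cat > look.py <<'E'
from rig import *
from h import *
import pickle,sys
s=sense(); M=R.from_quat(np.array(s['ee_rot'])[[1,2,3,0]]).as_matrix(); P=np.array(s['eef_pos'])
print(P.round(1),s['force'],s['grip_width'],'toolz in mf',(R.from_euler('z',-.309).as_matrix()@M[:,[0,2]]).round(3).tolist())
ps={n:capture(n) for n in ('scene','top')}; pickle.dump((ps,P,M),open(sys.argv[1]+'.pkl','wb'))
I=np.zeros((600,800,3),np.uint8)
for n,x,y,ox in (('scene',335,220,0),('top',270,130,400)):
    p=ps[n]; im=cv2.resize(p['pixels'][y:y+100,x:x+66],None,fx=6,fy=6,interpolation=cv2.INTER_CUBIC)
    for d,c in ((68.4,(0,0,255)),(38.4,(0,255,0))):
        u=(proj(p,P+M[:,2]*d)[0]-[x,y])*6; print(n,d,u.round()); cv2.circle(im,tuple(int(v) for v in u),4,c,1)
    I[:,ox:ox+396]=im
cv2.imwrite(f'pics/{sys.argv[1]}.png',I)
E
python3 look.py c7
```

```text
[585.7 -19.5 259.1] [ 0.49753887 -0.96395907 -2.91458244] 0.274020162564592 toolz in mf [[0.904, 0.428], [0.001, -0.002], [0.428, -0.904]]
scene 68.4 [196. 199.]
scene 38.4 [172. 113.]
top 68.4 [299. 270.]
top 38.4 [308. 286.]
```

View pics/c7.png

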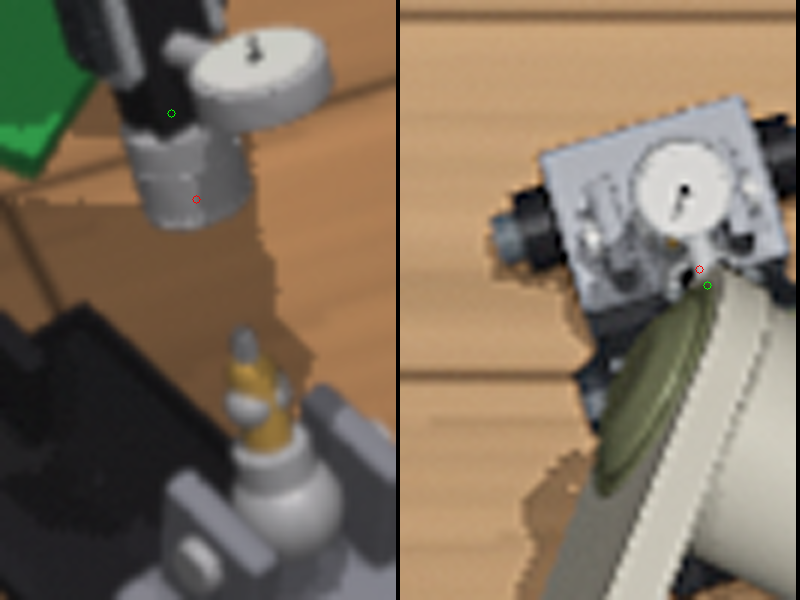

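```bash
cat > rel.py <<'E'
from h import *
import pickle
ps,P,M=pickle.load(open('c7.pkl','rb')); T,S=ps['top'],ps['scene']
O=lambda o,k,a:np.array(o)+np.array(a)/k
D=tri([T,S],[O((270,130),6,(283,188)),O((335,220),6,(258,62))])
print('dial obs',D,'vs TCP',P+50*M[:,0]+5.4*M[:,2])
print('pred px',(proj(T,P+50*M[:,0]+5.4*M[:,2])-[270,130])*6,(proj(S,P+50*M[:,0]+5.4*M[:,2])-[335,220])*6)
p3=pickle.load(open('p3.pkl','rb'))
tip=tri([T,S],[O((275,135),5,(213,178)),O((335,220),6,(243,330))]); print('tip',tip)
tip2=tri([T,S],[O((280,140),5,(190,153)),O((345,265),5,(150,50))]); print('tip2',tip2)
mouth=D-50*M[:,0]+63*-M[:,2]*-1
for t in (tip,tip2): print('tip rel mouth, tool axes',M.T@(t-mouth), 'rel to TCP-mouth',M.T@(t-P-68.4*M[:,2]))
E
python3 rel.py
```

```text
dial obs [631.38181691  -4.06837656 271.72169657] vs TCP [630.95597373  -4.97132443 275.65750956]
pred px [[283.33807469 185.98798917]] [[252.45739223  52.23952295]]
tip [634.51407716  -3.30126627 155.61441909]
tip2 [634.44210045  -4.32135424 155.9892017 ]
tip rel mouth, tool axes [ 3.18015682 -0.04567152 43.29769327] rel to TCP-mouth [ 2.11000813 -0.78536931 47.14410851]
tip rel mouth, tool axes [ 2.99737699  0.90504522 42.79874302] rel to TCP-mouth [ 1.92722829  0.16534742 46.64515825]
```

The mouth centre is at about (200,204) in the scene crop and the pin tip at (243,328), which matches the prediction. The cameras show a shared z bias of about -4 mm, so I work relatively and shift 3 mm along tool x. Approaching part way.

Emit:
drive_tool:
  commands: "0.05 0.016 -0.086 0 0 0 15;0.05 0.016 -0.086 0 0 0 15;0.05 0.016 -0.086 0 0 0 15;0 0 0 0 0 0 15;0 0 0 0 0 0 15"

```text
time_s: 11.53
eef_pos: [601.4, -14.1, 231.5]
ee_rot: [-0.033, 0.964, 0.151, 0.217]
force: [-0.9, -0.2, -1.7]
grip_width: 0.274
grip_force: 69.9
```

```bash
python3 look.py c8
```

```text
[601.4 -14.1 231.5] [-0.90674488 -0.1508184  -1.65183115] 0.2744898043606804 toolz in mf [[0.904, 0.428], [0.002, -0.0], [0.428, -0.904]]
scene 68.4 [229. 290.]
scene 38.4 [205. 207.]
top 68.4 [287. 247.]
top 38.4 [295. 262.]
```

View pics/c8.png

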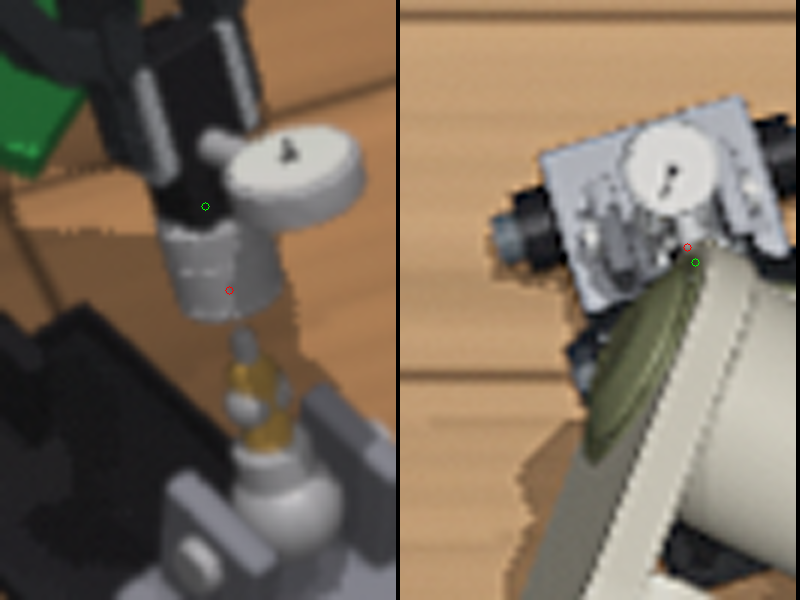

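The mouth centre at about (233,297) is in line with the pin tip at (243,328). I'll advance slowly and watch the force.

Emit:
drive_tool:
  commands: "0.0163 0.0052 -0.0362 0 0 0 15;0.0163 0.0052 -0.0362 0 0 0 15;0.0163 0.0052 -0.0362 0 0 0 15;0.0163 0.0052 -0.0362 0 0 0 15;0.0163 0.0052 -0.0362 0 0 0 15;0 0 0 0 0 0 15"

```text
time_s: 12.13
eef_pos: [609.4, -11.7, 213.6]
ee_rot: [-0.033, 0.964, 0.151, 0.217]
force: [0.1, -0.0, -2.7]
grip_width: 0.271
grip_force: 69.9
```

Emit:
drive_tool:
  commands: "0.0082 0.0026 -0.0181 0 0 0 15;0.0082 0.0026 -0.0181 0 0 0 15;0.0082 0.0026 -0.0181 0 0 0 15;0 0 0 0 0 0 15"

```text
time_s: 12.47
eef_pos: [611.9, -11.0, 208.8]
ee_rot: [-0.033, 0.964, 0.151, 0.218]
force: [0.6, 0.0, -2.1]
grip_width: 0.273
grip_force: 69.9
```

Emit:
drive_tool:
  commands: "0.0082 0.0026 -0.0181 0 0 0 15;0.0082 0.0026 -0.0181 0 0 0 15;0 0 0 0 0 0 15"

```text
time_s: 12.72
eef_pos: [613.8, -10.6, 205.5]
ee_rot: [-0.033, 0.964, 0.15, 0.218]
force: [1.7, -0.2, -1.7]
grip_width: 0.275
grip_force: 70.0
```

```bash
python3 look.py c9
```

```text
[613.8 -10.6 205.5] [ 1.6681437  -0.18627963 -1.74847183] 0.2745816049787726 toolz in mf [[0.903, 0.431], [0.001, -0.002], [0.431, -0.903]]
scene 68.4 [251. 371.]
scene 38.4 [228. 289.]
top 68.4 [280. 232.]
top 38.4 [288. 246.]
```

View pics/c9.png

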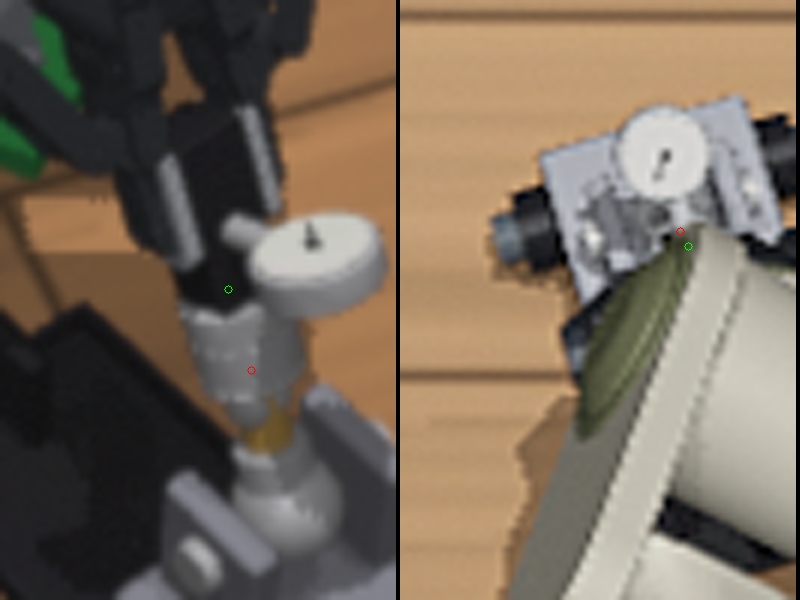

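The socket is over the brass end and its mouth is just above the catch balls. Now I'll press on in small steps.

Emit:
drive_tool:
  commands: "0.0082 0.0026 -0.0181 0 0 0 15;0.0082 0.0026 -0.0181 0 0 0 15;0 0 0 0 0 0 15"

```text
time_s: 13.07
eef_pos: [615.6, -10.5, 202.2]
ee_rot: [-0.032, 0.964, 0.151, 0.219]
force: [1.7, -3.8, -0.5]
grip_width: 0.275
grip_force: 70.2
```

Emit:
drive_tool:
  commands: "0.0082 0.0026 -0.0181 0 0 0 15;0.0041 0.0013 -0.009 0 0 0 15;0 0 0 0 0 0 15"

```text
time_s: 13.32
eef_pos: [617.0, -10.5, 200.5]
ee_rot: [-0.032, 0.963, 0.151, 0.219]
force: [-3.5, -5.2, 5.5]
grip_width: 0.27
grip_force: 71.4
```

Emit:
drive_tool:
  commands: "0.0082 -0.005 -0.0181 0 0 0 15;0.0082 0.0026 -0.0181 0 0 0 15;0 0 0 0 0 0 15"

```text
time_s: 13.57
eef_pos: [618.6, -10.0, 195.8]
ee_rot: [-0.033, 0.964, 0.15, 0.219]
force: [6.3, -2.0, -4.1]
grip_width: 0.271
grip_force: 69.3
```

Emit:
drive_tool:
  commands: "0.0082 0.0 -0.0181 0 0 0 15;0.0082 0.0026 -0.0181 0 0 0 15;0 0 0 0 0 0 15"

```text
time_s: 13.82
eef_pos: [620.1, -9.7, 191.6]
ee_rot: [-0.033, 0.964, 0.15, 0.218]
force: [5.5, -2.5, -1.9]
grip_width: 0.271
grip_force: 69.6
```

Emit:
drive_tool:
  commands: "0.02 0.002 -0.012 0 0 0 15;0.0082 0.0 -0.0181 0 0 0 15;0 0 0 0 0 0 15"

```text
time_s: 14.07
eef_pos: [622.1, -9.1, 188.3]
ee_rot: [-0.033, 0.964, 0.151, 0.217]
force: [-3.1, -1.4, 3.7]
grip_width: 0.273
grip_force: 70.6
```

Emit:
drive_tool:
  commands: "0.0082 0.0026 -0.0181 0 0 0 15;0.0082 0.0 -0.0181 0 0 0 15;0 0 0 0 0 0 15"

```text
time_s: 14.32
eef_pos: [623.6, -8.9, 186.1]
ee_rot: [-0.033, 0.964, 0.151, 0.218]
force: [-13.7, -1.9, 12.8]
grip_width: 0.271
grip_force: 72.6
```

Emit:
drive_tool:
  commands: "-0.006 -0.002 -0.006 0 0 0 15;0 0 0 0 0 0 15;0 0 0 0 0 0 15;0 0 0 0 0 0 15;0 0 0 0 0 0 15;0 0 0 0 0 0 15"

```text
time_s: 14.82
eef_pos: [623.3, -9.1, 186.1]
ee_rot: [-0.033, 0.964, 0.151, 0.218]
force: [-11.4, -1.3, 13.2]
grip_width: 0.274
grip_force: 72.6
```

```bash
python3 look.py c10
```

```text
[623.3  -9.1 186.1] [-11.35192004  -1.30993674  13.17070886] 0.27379691461647926 toolz in mf [[0.903, 0.431], [0.002, -0.001], [0.431, -0.903]]
scene 68.4 [265. 430.]
scene 38.4 [242. 350.]
top 68.4 [277. 220.]
top 38.4 [285. 234.]
```

View pics/c10.png

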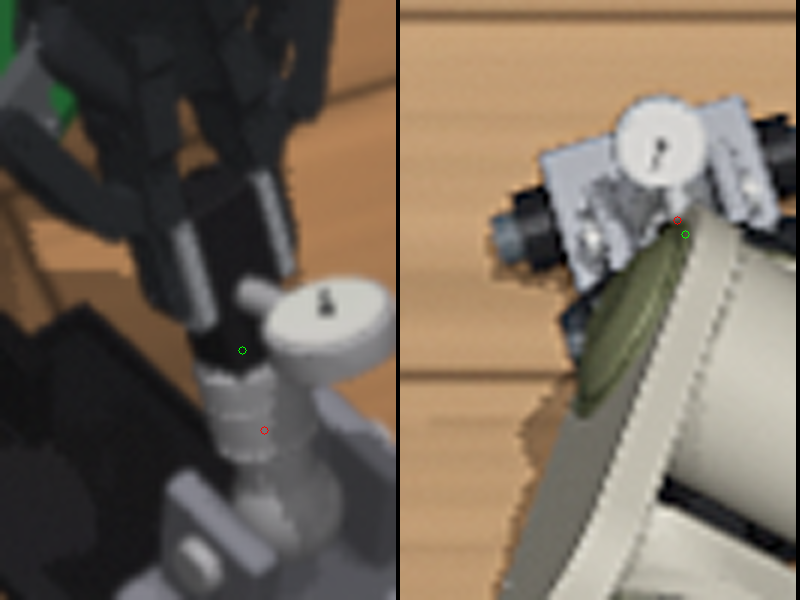

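The collar covers the whole nipple down to the elbow, with about 18 N axial force held steady, so the pin is on its stop.

```bash
python3 -c "
from rig import *
print(finish_job())"
```

```text
the job is handed in; nothing more can be done
None
```

The job is handed in, but no verdict came back: the tray lies square and centred against the manifold front, and the gauge is snapped onto the nipple, still gripped and pressed at about 18 N (pin depth judged from travel and force), with the bystanders untouched.

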